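# Load a slide holder under the stage clip

## Robot

A 6-joint arm with a two-finger parallel gripper is mounted at the origin on a cart in front of the work surface, level with it; the furniture and walls round the work are solid. World frame = base frame: x ahead of the robot, y to its left, z up, the work surface at z = 0. Lengths are in m, angles in rad, forces in N, time in s.
With the tool pointing down it reaches from about 0.275 to 0.85 m from the base axis. Payload 19 kg.
Tool frame: the origin (TCP) lies midway between the tips of the shut fingers; the grasp point (between the pads) lies robot.pinch_z behind it (robot.pinch_z is the distance from the TCP to the grasp point, in m); z points along the fingers, y is the line along which they close (so a half turn about z gives the same grasp; the last joint's range is limited). The gripper opens to 85 mm and grips with 20 to 120 N. Pads are 22 mm wide; open, the fingers measure 114 mm over their backs; the gripper's body (76 mm by 85 mm) begins 54 mm behind the grasp point. The pads swing forward as they close: fully open they stand 13 mm farther back than shut.
Start: joints at [1.077, 0.15, 1.437, -0, 1.554, -0.134], TCP at [0.202, 0.538, 0.231] pointing down, gripper open.
Joint ranges: [-2.8, 2.8], [-0.68, 2.1], [0.12, 2.68], [-1.39, 4.53], [0.16, 2.79], [-2.81, 2.81]. Speed limits (rad/s): [1.89, 1.89, 2.22, 3.01, 3.01, 3.01].

## Interface

Orientations are given as a 3x3 rotation matrix whose columns are the frame's x, y, z axes.
In Python, from station import telemetry, snapshot, camera_info, robot gives the robot as it stands. The module is installed in compiled form; this text tells all that it offers.
- The arm moves only by the shell command python3 -m jog 'ROWS' [FORCE]. ROWS is JSON, a list of rows, each a list of 7 numbers: the turn, a rotation vector about the tool's x, y, z in degrees, then the shift along the tool's x, y, z in m, then the closure in counts, from 0 (fully open) to 255 (shut). A call has 1 to 20 rows; each row is the pose to reach, as a shift and turn from the pose commanded when the call began, along the tool's axes at that moment; what a row does not reach only later rows make up. A row lasts 1/10 s, in which the tool goes at most 50 mm and 8.59 degrees, less where a joint would pass 70% of its speed; a pose out of reach is approached as far as the arm can. A call with a gripper value outside its range is refused whole. The fingers move at their own pace and stop on an object; FORCE is the grip in N (left out, the last holds). Time passes only in rows, so rows that repeat a pose let the fingers close. It gives the time, the measured TCP pose, the force, the opening and the grip force at its end, in the units of the state.
- telemetry.sense(): the state, without advancing time (a new reading comes with each control period).
- snapshot(name): name is "side" or "top" or "wrist"; returns the picture (384x512x3 uint8, red, green, blue); there is no depth.
- camera_info(name): a dict with "mtx" (3x3 intrinsics, pixels), "origin" and "attitude" of the camera in the world. Camera axes: x right, y down, z forward; pixel columns grow to the right and rows downward; lengths in m; the calibration is good to about 2 mm. A picture is of the moment at which its call begins: read the wrist's pose just before it. camera_info takes no time and is no camera call; for the wrist camera it gives the pose at the moment of the call.
- robot.job_done(): hands the job in; it is judged then, once.
The state is a dict: "clock": time; "joints": joint angles; "joint_vel": joint speeds; "joint_torque": joint torques, N m; "position": TCP position; "ee_rot": TCP orientation; "wrist_force": force on the tool from outside, world axes, zero at the start; "wrist_torque": the same for the moment, N m; "grip_width": finger opening in m; "finger_force": force on a finger pad.
Only numpy, scipy, OpenCV 4.12 (cv2) and the standard library are available. Lean on these libraries where they do the work, as an engineer would, in place of code of your own. Each camera call takes 0.05 s, during which the arm holds its last target. There are 200 camera calls.

## Task

Load the slide holder into the sample stage without gripping or lifting anything: press the thumb plate of the spring clip down with one fingertip so that its jaw rises, and while you keep it down, push the holder by its upright tab with the other fingertip along its channel, beneath the jaw, until it is fully home against the end stop. Then let the clip come down on the holder so that it is clamped, and leave the round wafer box, the objective and the tweezers beside the stage where they are.

Things in the scene. Friction and masses are not known exactly. Their poses are not given: they have to be found in the camera images.
- stage: Grey sample stage fixed to the desk, plate 172 x 116 x 16 mm (top face: deck). Origin: centre of its underside, on the desk; x = push direction, roughly away from the robot; z up. Along y = 0 runs the clip's hinge axis, 28 mm above the desk; light knuckles there reach 34 mm. The holder's channel, 35 mm wide, lies left at y = +30 mm between guide strips 4 mm above the deck.
- clip (a joint): Hinge of the dark steel spring clip, along stage x: 0 at rest, jaw down, blocking the channel; up to 0.32 rad (end stop) as the thumb plate right of the hinge is pressed down and the jaw rises. Pressed 31 mm from the hinge: about 2 N to start, 5 N fully down (0.3 N m/rad); springs back when let go. The holder passes beneath from 0.19 rad; clamped on the holder it reads about 0.16.
- thumb (a point): On the upper face of the clip's smooth thumb plate, mid-length, 31 mm right of the hinge (stage x = -25, y = -31 mm); moves with it. About 36 mm above the desk at rest, 26 mm fully pressed. The plate spans stage x -80 to +30 mm, y -5 to -48 mm; it can be pressed anywhere along x and a fingertip may slide along it. Slope: 0.2 rad up to the right at rest, 0.12 down when pressed.
- jaw (a point): Lowest point of the clip's jaw pad at its near end (stage x = 36, y = +30 mm); moves with the clip. The pad is 18 mm long in x with flat upright ends, so the holder cannot wedge it up. Underside 2 mm above the deck at rest, about 11 mm fully raised.
- holder: Loose flat aluminium slide holder, 60 x 32 x 7 mm, about 70 g, small dark chip let in. Origin: centre of its underside; x along the channel towards the stop, z up. It starts on the deck in the channel, short of the jaw. Home: front edge on the stop, origin at stage x = +37 mm. At its rear end an upright tab, 4 mm thick, full width, reaches 26 mm above its underside (42 mm above the desk).
- tab (a point): Centre of the rear (near) face of the holder's upright tab, where a fingertip pushes: 30 mm behind the holder's origin, 16 mm above its underside.
- wafer_box: Bystander: flat round white wafer box, 66 mm wide, 18 mm high, lying on the desk left of the stage. Origin: centre of its underside, z up.
- objective: Bystander: spare microscope objective, 27 mm wide, 50 mm tall, standing on the desk left of the stage, farther off than the wafer box. Origin: centre of its underside, z up.
- tweezers: Bystander: fine steel tweezers, 120 x 12 x 8 mm, lying on the desk right of the stage. Origin: centre of the underside; y along their length.
- stop (a point): Centre of the end stop's face at deck height (stage x = +67, y = +30 mm). The stop is an aluminium block across the channel's far end, 40 mm wide, 10 mm high.
Things that resemble listed ones, but are neither listed nor needed, are in the scene too. Leave any purple look-alike of the holder alone.

How it is judged:
By the outcome, as a careful person would: the job done as asked, in the order asked, and still so for the second after the job is handed in, with the robot touching nothing.
It also fails if it takes over 45 s, if anything falls off the work surface, if the arm or the gripper's body presses on something with over 40 N, if the wrist force passes 120 N, or if a joint passes its speed limit or range.

## Working session

There is one attempt and no reset: what is moved stays moved. The work goes in short steps, Python scripts to look and compute and a shell command to move; the robot and the scene stay as the last step left them, time stands still between calls to the robot, and variables do not carry over. Pictures are saved under pics/ and viewed, at most 10 in all, crops included, and the job is handed in when it is done.

```bash
mkdir -p pics; python3 - <<'E'
from station import telemetry, snapshot, camera_info, robot
import cv2,numpy as np
np.set_printoptions(precision=4,suppress=True)
for n in("top","side"):
    cv2.imwrite(f"pics/{n}0.png",cv2.resize(snapshot(n),None,fx=1.5,fy=1.5,interpolation=cv2.INTER_CUBIC)[:,:,::-1])
    c=camera_info(n);print(n,c)
s=telemetry.sense();print(s);print(robot.pinch_z)
E
```

```text
top {'mtx': array([[474.1933,   0.    , 256.075 ],
       [  0.    , 474.1933, 192.6566],
       [  0.    ,   0.    ,   1.    ]]), 'origin': array([0.3552, 0.168 , 0.9025]), 'attitude': array([[-0.0181, -0.9815,  0.1904],
       [-0.9996,  0.0139, -0.0229],
       [ 0.0198, -0.1908, -0.9814]])}
side {'mtx': array([[497.072 ,   0.    , 246.3664],
       [  0.    , 497.072 , 194.0629],
       [  0.    ,   0.    ,   1.    ]]), 'origin': array([ 0.4709, -0.6159,  0.5322]), 'attitude': array([[ 0.9988, -0.02  ,  0.0454],
       [-0.0492, -0.5191,  0.8533],
       [ 0.0065, -0.8545, -0.5194]])}
{'clock': 0.1, 'joints': array([ 1.077 ,  0.1509,  1.4379,  0.    ,  1.5538, -0.134 ]), 'joint_vel': array([ 0.0005, -0.0008, -0.0002, -0.0013, -0.0001, -0.0003]), 'joint_torque': array([  0.0071, -71.4378, -57.1796,   0.0002,   0.007 ,   0.0001]), 'position': array([0.2024, 0.538 , 0.2308]), 'ee_rot': array([[-0.936 ,  0.3521, -0.0005],
       [ 0.3521,  0.936 , -0.0009],
       [ 0.0002, -0.001 , -1.    ]]), 'wrist_force': array([-0.14  ,  0.1138, -0.8853]), 'wrist_torque': array([-0.0151,  0.0177, -0.0094]), 'finger_force': 0.0, 'grip_width': 0.08522574797279536}
0.0187
```

View pics/top0.png

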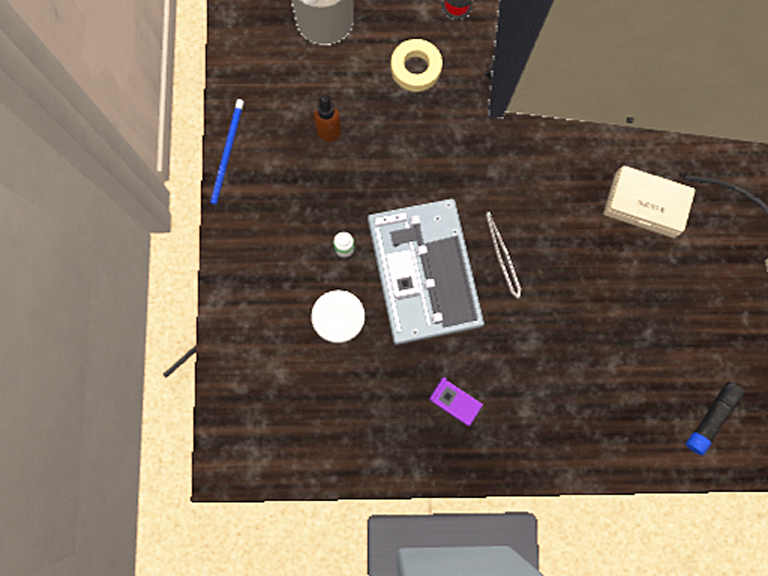

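View pics/side0.png

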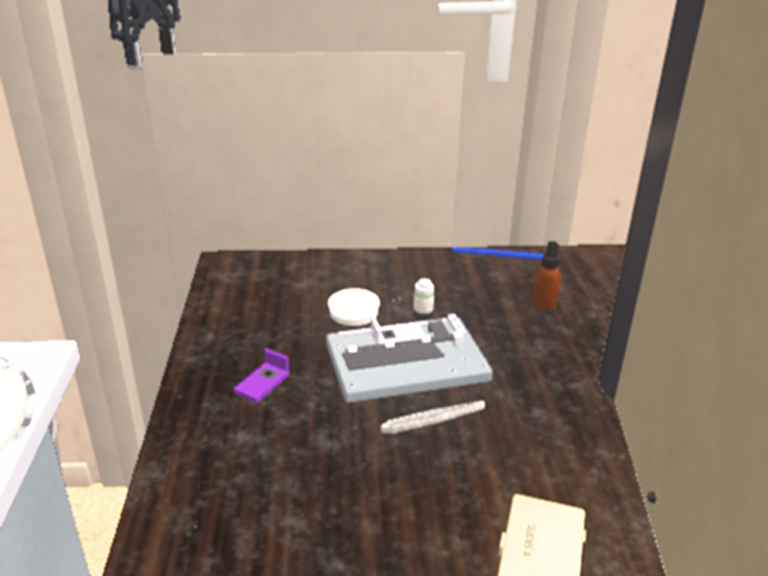

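The grey stage is centred near (425,270) in the enlarged top view. The white holder is at (404,275), in the left channel. The purple look-alike at (456,401) is to be left alone. The wafer box is at (338,316), the objective at (344,244) and the tweezers at (504,255). Next I'll view an enlarged crop to pick the stage corners.

```bash
python3 - <<'E'
from station import snapshot
import cv2
i=snapshot("top")[125:235,235:335]
cv2.imwrite("pics/crop1.png",cv2.resize(i,None,fx=5.4,fy=5.4,interpolation=cv2.INTER_CUBIC)[:,:,::-1])
E
```

```text
(no output)
```

View pics/crop1.png

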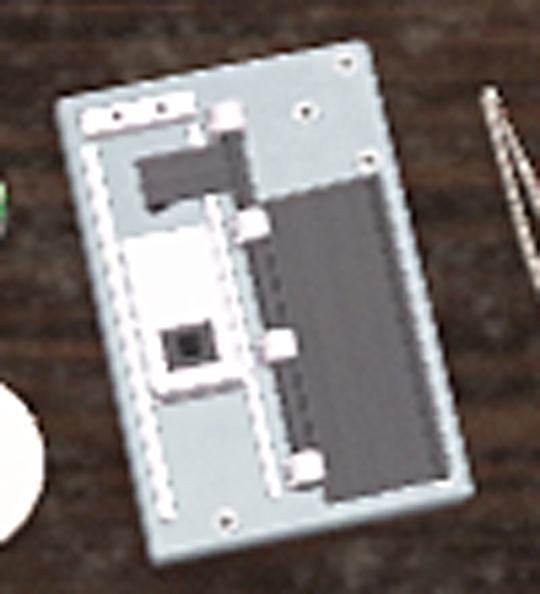

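The crop shows the white holder with its dark chip at (190,345) and its tab at the rear, near (205,388). The jaw is at (180,178), the stop at (140,113) and the dark thumb plate at (350,340). Its position in the channel, its colour and its tab all match the description, and the purple piece is off the stage.

```bash
cat > h.py <<'E'
import numpy as np
from station import telemetry, snapshot, camera_info
from scipy.optimize import least_squares
np.set_printoptions(precision=4,suppress=True)
def ray(c,u,v,z):
    d=c["attitude"]@np.linalg.solve(c["mtx"],[u,v,1]); o=c["origin"]
    return (o+d*(z-o[2])/d[2])
def fit(P,W):  # P stage pts xy, W world xy
    f=lambda q:(np.c_[np.cos(q[2])*P[:,0]-np.sin(q[2])*P[:,1]+q[0],np.sin(q[2])*P[:,0]+np.cos(q[2])*P[:,1]+q[1]]-W).ravel()
    r=least_squares(f,[*W.mean(0),.2]);return r.x,r.fun
def tostage(q,p):
    c,s=np.cos(q[2]),np.sin(q[2]); return np.array([[c,s],[-s,c]])@(np.array(p)[:2]-q[:2])
def toworld(q,p):
    c,s=np.cos(q[2]),np.sin(q[2]); return np.array([[c,-s],[s,c]])@np.array(p)+q[:2]
E
python3 - <<'E'
from h import *
c=camera_info("top")
px=lambda u,v:(235+(u+.5)/5.4-.5,125+(v+.5)/5.4-.5)
C=np.array([(58,100),(367,42),(470,488),(152,558)])
W=np.array([ray(c,*px(*p),.016)[:2] for p in C])
q,e=fit(np.array([(.086,.058),(.086,-.058),(-.086,-.058),(-.086,.058)]),W)
print("stage",q,np.degrees(q[2]),"res mm",e*1000)
for n,p,z in[("tab base",(205,392),.018),("tabtop",(200,386),.042),("holder front",(165,235),.023),("stop face",(140,133),.02)]:
    print(n,tostage(q,ray(c,*px(*p),z))*1000)
s=telemetry.sense();R=s["ee_rot"]
for sx in(-.06,-.1):
  t=toworld(q,(sx,-.0005));d=R.T@(np.r_[t,.15]-s["position"]);print("shift tool to stage x",sx,t,d)
print("turn about tool z deg",-(np.degrees(q[2])+180-np.degrees(np.arctan2(R[1,0],R[0,0]))))
E
```

```text
stage [0.5534 0.0952 0.1847] 10.582180913388106 res mm [ 1.7198  1.5317  2.5115 -0.2375 -2.9058 -1.6496 -1.3255  0.3553]
tab base [-31.3185  27.2976]
tabtop [-33.0119  30.732 ]
holder front [25.8643 29.8972]
stop face [65.0703 30.7089]
shift tool to stage x -0.06 [0.4945 0.0837] [-0.4334 -0.3224  0.0811]
shift tool to stage x -0.1 [0.4552 0.0763] [-0.3992 -0.3431  0.0811]
turn about tool z deg -31.19490276371411
```

```bash
python3 -m jog '[[0,0,-31.2,-0.43,-0.32,0.03,117],[0,0,-31.2,-0.43,-0.32,0.08,117],[0,0,-31.2,-0.433,-0.322,0.08,117],[0,0,-31.2,-0.433,-0.322,0.08,117],[0,0,-31.2,-0.433,-0.322,0.08,117],[0,0,-31.2,-0.433,-0.322,0.08,117],[0,0,-31.2,-0.433,-0.322,0.08,117],[0,0,-31.2,-0.433,-0.322,0.08,117],[0,0,-31.2,-0.433,-0.322,0.08,117],[0,0,-31.2,-0.433,-0.322,0.08,117],[0,0,-31.2,-0.433,-0.322,0.08,117],[0,0,-31.2,-0.433,-0.322,0.08,117],[0,0,-31.2,-0.433,-0.322,0.08,117],[0,0,-31.2,-0.433,-0.322,0.08,117],[0,0,-31.2,-0.433,-0.322,0.08,117],[0,0,-31.2,-0.433,-0.322,0.08,117],[0,0,-31.2,-0.433,-0.322,0.08,117],[0,0,-31.2,-0.433,-0.322,0.08,117]]'
python3 - <<'E'
from h import *; import cv2
c=camera_info("wrist");print(c);s=telemetry.sense();print(s["position"],s["ee_rot"],s["grip_width"],s["wrist_force"])
cv2.imwrite("pics/w1.png",cv2.resize(snapshot("wrist"),None,fx=1.5,fy=1.5,interpolation=cv2.INTER_CUBIC)[:,:,::-1])
E
```

```text
clock: 1.95
position: [0.4942, 0.0848, 0.1514]
ee_rot: [[-0.983, -0.185, 0.0], [-0.185, 0.983, -0.0], [-0.0, -0.0, -1.0]]
wrist_force: [0.2, -0.3, -0.2]
grip_width: 0.0461
finger_force: 0.0
{'mtx': array([[312.9973,   0.    , 258.2946],
       [  0.    , 312.9973, 191.3724],
       [  0.    ,   0.    ,   1.    ]]), 'origin': array([0.4122, 0.0687, 0.2936]), 'attitude': array([[-0.1839,  0.93  ,  0.3182],
       [ 0.983 ,  0.1741,  0.0591],
       [-0.0005,  0.3236, -0.9462]])}
[0.4942 0.0848 0.1514] [[-0.9828 -0.1845  0.0002]
 [-0.1845  0.9828 -0.0001]
 [-0.0002 -0.0001 -1.    ]] 0.04612776642901685 [ 0.2205 -0.2875 -0.2498]
```

View pics/w1.png

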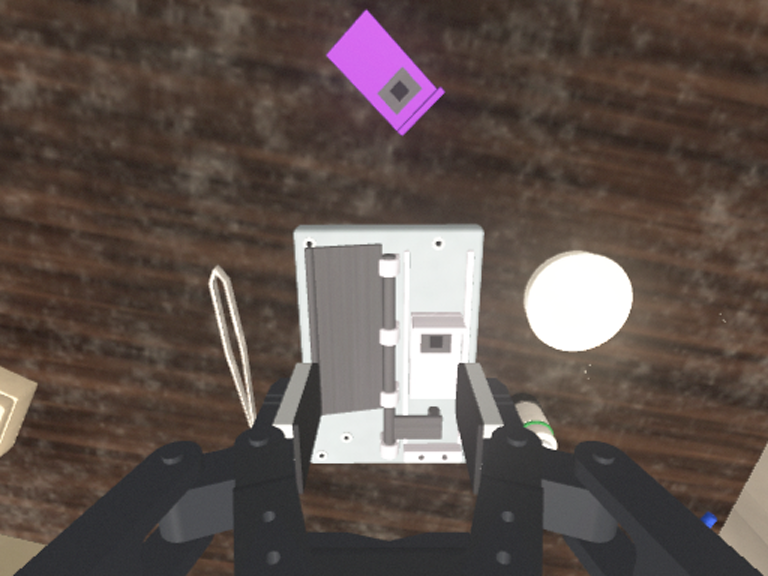

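The wrist view shows the stage's near edge at row 229, spanning columns 295–483. The near knuckle is at (388,265), the tab's top edge at row 314 (columns 411–464), and the fingertips at (295,400) and (477,400). I'll use these to refine the stage pose.

```bash
python3 - <<'E'
from h import *
c=camera_info("wrist");px=lambda u,v:((u+.5)/1.5-.5,(v+.5)/1.5-.5)
L=[((296,230),.016),((483,229),.016),((320,462),.016),((388,265),.034),((388,337),.034),((388,400),.034),((388,450),.034)]
W=[ray(c,*px(*p),z)[:2] for p,z in L]
q,e=fit(np.array([(-.086,-.058),(-.086,.058),(.086,-.058)]),np.array(W[:3]))
print(q,np.degrees(q[2]),e*1000)
for p in W[3:]:print("knuckle",tostage(q,p)*1000)
for n,p,z in[("tab top L",(464,314),.042),("tab top R",(411,314),.042),("holder front",(437,399),.023),("jaw near end",(420,414),.03),("stop face",(430,445),.026),("strip near L",(470,252),.02),("strip near R",(406,252),.02)]:
    print(n,tostage(q,ray(c,*px(*p),z))*1000)
s=telemetry.sense();print("tcp in stage",tostage(q,s["position"])*1000)
for p in((295,364),(475,364),(275,430),(300,430)):
  for z in(.151,.156,):print("finger",p,z,tostage(q,ray(c,*px(*p),z))*1000)
E
```

```text
[0.5516 0.0994 0.2166] 12.408458027920657 [ 0.0541 -0.9346 -3.6745  2.2782  3.6204 -1.3436]
knuckle [-67.4971  -2.4574]
knuckle [-22.1353  -3.8928]
knuckle [21.8082 -5.2834]
knuckle [59.9403 -6.49  ]
tab top L [-39.0163  40.541 ]
tab top R [-39.9851   9.9572]
holder front [29.0414 26.9849]
jaw near end [35.531  15.2045]
stop face [63.0093 22.0012]
strip near L [-69.9923  46.8662]
strip near R [-71.211    8.4725]
tcp in stage [-59.1569  -2.0586]
finger (295, 364) 0.151 [-67.4135 -34.1003]
finger (295, 364) 0.156 [-70.0532 -32.9083]
finger (475, 364) 0.151 [-65.4806  27.0323]
finger (475, 364) 0.156 [-68.1881  26.0795]
finger (275, 430) 0.151 [-41.2529 -43.7903]
finger (275, 430) 0.156 [-44.8104 -42.2584]
finger (300, 430) 0.151 [-40.9707 -34.8422]
finger (300, 430) 0.156 [-44.5381 -33.6242]
```

```bash
python3 - <<'E'
from h import *
c=camera_info("wrist");px=lambda u,v:((u+.5)/1.5-.5,(v+.5)/1.5-.5)
w=lambda p,z:ray(c,*px(*p),z)
K=[w(p,.034) for p in((388,265),(388,337),(388,400),(388,450))]
A,B=w((296,230),.016),w((483,229),.016)
f=lambda q:np.r_[[tostage(q,k)[1] for k in K],tostage(q,A)-[-.086,-.058],tostage(q,B)-[-.086,.058]]
r=least_squares(f,[.553,.096,.185]);q=r.x;print(q,np.degrees(q[2]),r.fun*1000)
np.save("q.npy",q)
for n,p,z in[("tab top L",(464,314),.042),("tab top R",(411,314),.042),("holder front",(437,399),.023),("jaw near end",(420,414),.03),("stop face",(430,445),.026),("strip near L",(470,252),.02),("strip near R",(406,252),.02)]:
    print(n,tostage(q,w(p,z))*1000)
s=telemetry.sense();print("tcp in stage",tostage(q,s["position"])*1000)
for p in((295,364),(475,364)):print("finger",tostage(q,w(p,.155))*1000)
E
```

```text
[0.554  0.0954 0.1824] 10.451965471060923 [-0.3883 -0.2742 -0.1637 -0.0678  0.4382  2.3987 -0.4382 -1.5048]
tab top L [-42.0861  43.5574]
tab top R [-42.0101  12.9583]
holder front [26.3948 32.3328]
jaw near end [33.2828 20.7808]
stop face [60.5131 28.5117]
strip near L [-73.26    48.8213]
strip near R [-73.1672  10.4085]
tcp in stage [-60.7605   0.295 ]
finger [-70.0615 -31.129 ]
finger [-70.2125  28.3173]
```

```bash
python3 -m jog '[[0,0,0.2,0.005,0,0.05,117],[0,0,0.2,0.005,0,0.09,117],[0,0,0.2,0.005,0,0.105,117],[0,0,0.2,0.005,0,0.105,117],[0,0,0.2,0.005,0,0.105,117],[0,0,0.2,0.005,0,0.105,117]]'
for i in 1; do python3 -m jog '[[0,0,0,0,0,0.004,117],[0,0,0,0,0,0.004,117],[0,0,0,0,0,0.004,117]]'; python3 -m jog '[[0,0,0,0,0,0.004,117],[0,0,0,0,0,0.004,117],[0,0,0,0,0,0.004,117]]'; python3 -m jog '[[0,0,0,0,0,0.004,117],[0,0,0,0,0,0.004,117],[0,0,0,0,0,0.004,117]]'; done
```

```text
clock: 2.6
position: [0.4903, 0.0834, 0.0477]
ee_rot: [[-0.984, -0.18, 0.002], [-0.18, 0.984, -0.0], [-0.002, -0.0, -1.0]]
wrist_force: [0.1, 0.2, -0.9]
grip_width: 0.0463
finger_force: 0.0
clock: 2.9
position: [0.4895, 0.0834, 0.0425]
ee_rot: [[-0.984, -0.18, 0.0], [-0.18, 0.984, -0.0], [-0.0, -0.0, -1.0]]
wrist_force: [-0.0, 0.6, 0.2]
grip_width: 0.0464
finger_force: 0.0
clock: 3.2
position: [0.4894, 0.0834, 0.0382]
ee_rot: [[-0.984, -0.18, -0.0], [-0.18, 0.984, -0.0], [0.0, -0.0, -1.0]]
wrist_force: [-0.4, 0.9, -0.1]
grip_width: 0.046
finger_force: 0.0
clock: 3.5
position: [0.4893, 0.0834, 0.0341]
ee_rot: [[-0.984, -0.18, -0.0], [-0.18, 0.984, -0.0], [0.0, 0.0, -1.0]]
wrist_force: [0.5, -0.0, 0.3]
grip_width: 0.0466
finger_force: 0.0
```

```bash
python3 -m jog '[[0,0,0,0,0,0.003,117],[0,0,0,0,0,0.003,117],[0,0,0,0,0,0.003,117]]'; python3 -m jog '[[0,0,0,0,0,0.003,117],[0,0,0,0,0,0.003,117],[0,0,0,0,0,0.003,117]]'; python3 -m jog '[[0,0,0,0,0,0.002,117],[0,0,0,0,0,0.002,117],[0,0,0,0,0,0.002,117]]'
```

```text
clock: 3.8
position: [0.4896, 0.0834, 0.0314]
ee_rot: [[-0.984, -0.18, 0.0], [-0.18, 0.984, -0.0], [-0.0, -0.0, -1.0]]
wrist_force: [0.3, 0.2, 2.9]
grip_width: 0.0461
finger_force: 1.1
clock: 4.1
position: [0.4896, 0.0833, 0.0283]
ee_rot: [[-0.984, -0.18, 0.0], [-0.18, 0.984, -0.0], [-0.0, -0.0, -1.0]]
wrist_force: [1.1, -1.5, 3.7]
grip_width: 0.0462
finger_force: 1.6
clock: 4.4
position: [0.4896, 0.0833, 0.0264]
ee_rot: [[-0.984, -0.18, 0.0], [-0.18, 0.984, -0.0], [-0.0, -0.0, -1.0]]
wrist_force: [1.0, -3.4, 4.3]
grip_width: 0.0459
finger_force: 2.3
```

```bash
python3 -m jog '[[0,0,0,0,0,0.002,117],[0,0,0,0,0,0.002,117],[0,0,0,0,0,0.002,117]]'; python3 -m jog '[[0,0,0,0,0,0.0015,117],[0,0,0,0,0,0.0015,117],[0,0,0,0,0,0.0015,117]]'; python3 - <<'E'
from h import *; import cv2
i=snapshot("side")[190:290,190:350]
cv2.imwrite("pics/s2.png",cv2.resize(i,None,fx=5,fy=5,interpolation=cv2.INTER_CUBIC)[:,:,::-1])
E
```

```text
clock: 4.7
position: [0.4895, 0.0833, 0.0244]
ee_rot: [[-0.984, -0.18, 0.0], [-0.18, 0.984, -0.0], [-0.0, -0.0, -1.0]]
wrist_force: [2.5, -3.5, 5.5]
grip_width: 0.0463
finger_force: 2.8
clock: 5.0
position: [0.4897, 0.0833, 0.0233]
ee_rot: [[-0.984, -0.18, 0.001], [-0.18, 0.984, -0.0], [-0.0, -0.0, -1.0]]
wrist_force: [0.2, -3.8, 11.3]
grip_width: 0.0463
finger_force: 5.7
```

View pics/s2.png

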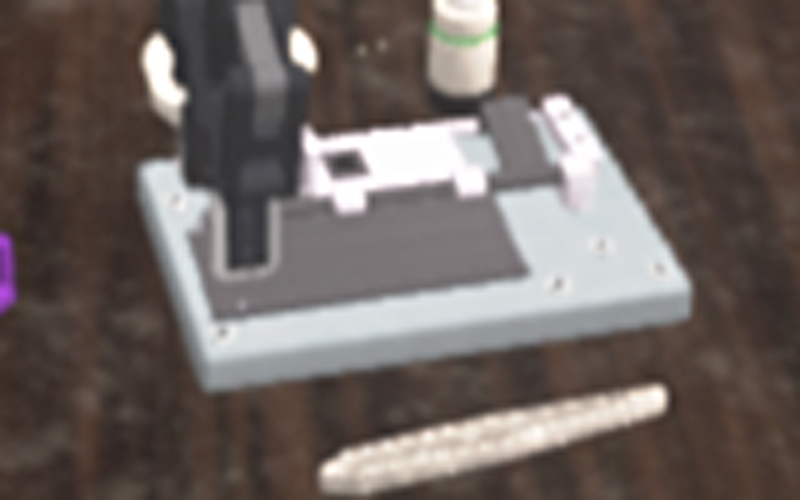

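The clip is fully down: the force jumped to 11 N at the end stop. The jaw is raised at (515,140) and the fingertip is on the plate at (248,265). Next I advance in slow steps.

```bash
python3 -m jog '[[0,0,0,-0.002,0,-0.0004,117],[0,0,0,-0.004,0,-0.0004,117],[0,0,0,-0.006,0,-0.0004,117],[0,0,0,-0.008,0,-0.0004,117],[0,0,0,-0.010,0,-0.0004,117],[0,0,0,-0.012,0,-0.0004,117],[0,0,0,-0.014,0,-0.0004,117],[0,0,0,-0.016,0,-0.0004,117]]'; python3 -m jog '[[0,0,0,-0.002,0,0,117],[0,0,0,-0.004,0,0,117],[0,0,0,-0.006,0,0,117],[0,0,0,-0.008,0,0,117]]';python3 -m jog '[[0,0,0,-0.002,0,0,117],[0,0,0,-0.004,0,0,117],[0,0,0,-0.006,0,0,117],[0,0,0,-0.008,0,0,117]]'
python3 -c '
from h import *
print(tostage(np.load("q.npy"),telemetry.sense()["position"]))'
```

```text
clock: 5.85
position: [0.5044, 0.0863, 0.0233]
ee_rot: [[-0.984, -0.18, -0.002], [-0.18, 0.984, -0.0], [0.002, 0.0, -1.0]]
wrist_force: [-8.4, -3.9, 13.2]
grip_width: 0.0463
finger_force: 6.8
clock: 6.25
position: [0.5122, 0.0877, 0.0233]
ee_rot: [[-0.984, -0.18, -0.002], [-0.18, 0.984, -0.0], [0.002, 0.0, -1.0]]
wrist_force: [-6.3, -2.5, 13.3]
grip_width: 0.046
finger_force: 7.3
clock: 6.65
position: [0.5201, 0.0891, 0.0233]
ee_rot: [[-0.984, -0.18, -0.002], [-0.18, 0.984, -0.0], [0.002, 0.0, -1.0]]
wrist_force: [-6.4, -2.5, 13.5]
grip_width: 0.0463
finger_force: 7.3
[-0.0345  0.    ]
```

```bash
python3 -m jog '[[0,0,0,-0.002,0,-0.0005,117],[0,0,0,-0.004,0,-0.0005,117],[0,0,0,-0.006,0,-0.0005,117],[0,0,0,-0.008,0,-0.0005,117],[0,0,0,-0.010,0,-0.0005,117]]'; python3 -m jog '[[0,0,0,-0.002,0,0,117],[0,0,0,-0.004,0,0,117],[0,0,0,-0.006,0,0,117],[0,0,0,-0.008,0,0,117],[0,0,0,-0.010,0,0,117]]'
python3 - <<'E'
from h import *; import cv2
print(tostage(np.load("q.npy"),telemetry.sense()["position"]))
a=snapshot("side")[190:290,190:350];b=snapshot("top")[125:235,235:335]
a=cv2.resize(a,(448,280),interpolation=cv2.INTER_CUBIC);b=cv2.resize(b,(350,385),interpolation=cv2.INTER_CUBIC)
o=np.zeros((385,798,3),np.uint8);o[:280,:448]=a;o[:,448:]=b
cv2.imwrite("pics/m3.png",o[:,:,::-1])
E
```

```text
clock: 7.15
position: [0.5299, 0.091, 0.0236]
ee_rot: [[-0.984, -0.18, -0.002], [-0.18, 0.984, -0.0], [0.002, 0.0, -1.0]]
wrist_force: [-7.3, -2.6, 9.5]
grip_width: 0.0462
finger_force: 4.8
clock: 7.65
position: [0.5397, 0.0928, 0.0236]
ee_rot: [[-0.984, -0.18, -0.002], [-0.18, 0.984, -0.0], [0.002, 0.0, -1.0]]
wrist_force: [-7.5, -2.7, 9.1]
grip_width: 0.0466
finger_force: 4.8
[-0.0145  0.0001]
```

View pics/m3.png

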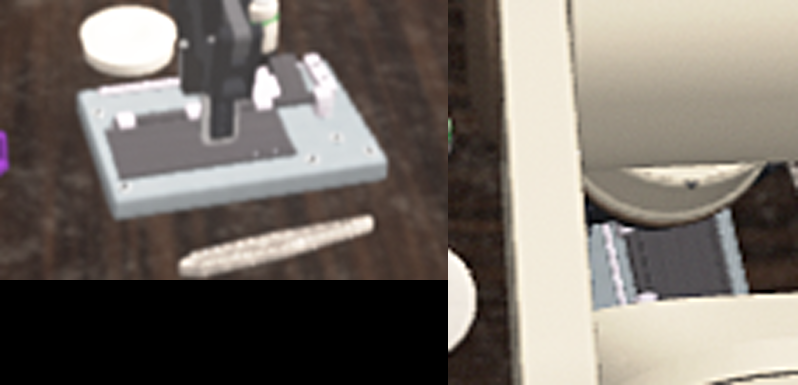

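The side view shows the holder's tab ahead of the finger at (265,85), with the holder passing under the raised jaw at (285,80). I'll push on in smaller steps and watch the force.

```bash
python3 -m jog '[[0,0,0,-0.001,0,0,117],[0,0,0,-0.002,0,0,117],[0,0,0,-0.003,0,0,117],[0,0,0,-0.004,0,0,117],[0,0,0,-0.005,0,0,117],[0,0,0,-0.006,0,0,117]]'; python3 -m jog '[[0,0,0,-0.001,0,0,117],[0,0,0,-0.002,0,0,117],[0,0,0,-0.002,0,0,117]]'; python3 -m jog '[[0,0,0,-0.001,0,0,117],[0,0,0,-0.002,0,0,117],[0,0,0,-0.002,0,0,117]]'; python3 -c '
from h import *
print(tostage(np.load("q.npy"),telemetry.sense()["position"]))'
```

```text
clock: 8.35
position: [0.5457, 0.0939, 0.0236]
ee_rot: [[-0.984, -0.18, -0.002], [-0.18, 0.984, -0.0], [0.002, 0.0, -1.0]]
wrist_force: [-6.9, -2.7, 8.3]
grip_width: 0.0462
finger_force: 4.7
clock: 8.65
position: [0.5477, 0.0943, 0.0236]
ee_rot: [[-0.984, -0.18, -0.002], [-0.18, 0.984, -0.0], [0.002, 0.0, -1.0]]
wrist_force: [-6.4, -1.4, 8.1]
grip_width: 0.0464
finger_force: 4.4
clock: 8.95
position: [0.5492, 0.0946, 0.0236]
ee_rot: [[-0.984, -0.18, -0.003], [-0.18, 0.984, -0.0], [0.003, 0.0, -1.0]]
wrist_force: [-10.1, -3.0, 11.4]
grip_width: 0.0465
finger_force: 7.1
[-0.0049  0.0001]
```

```bash
python3 -m jog '[[0,0,0,-0.0005,0,0,117],[0,0,0,-0.001,0,0,117],[0,0,0,-0.001,0,0,117]]'; python3 -m jog '[[0,0,0,-0.001,0,0,117],[0,0,0,-0.001,0,0,117],[0,0,0,-0.001,0,0,117]]'
```

```text
clock: 9.25
position: [0.5493, 0.0946, 0.0235]
ee_rot: [[-0.984, -0.18, -0.005], [-0.18, 0.984, -0.001], [0.005, 0.0, -1.0]]
wrist_force: [-17.8, -5.0, 17.4]
grip_width: 0.0463
finger_force: 10.7
clock: 9.55
position: [0.5495, 0.0947, 0.0235]
ee_rot: [[-0.984, -0.181, -0.007], [-0.181, 0.984, -0.001], [0.007, 0.0, -1.0]]
wrist_force: [-25.8, -6.2, 22.6]
grip_width: 0.0461
finger_force: 15.6
```

Home: the push force climbs with no further travel. I'll back off while still pressing, then raise slowly so the clip comes down on the holder.

```bash
python3 -m jog '[[0,0,0,0.001,0,0,117],[0,0,0,0.003,0,0,117],[0,0,0,0.005,0,0,117],[0,0,0,0.006,0,0,117],[0,0,0,0.006,0,0,117]]'; python3 -m jog '[[0,0,0,0,0,-0.001,117],[0,0,0,0,0,-0.002,117],[0,0,0,0,0,-0.003,117],[0,0,0,0,0,-0.004,117],[0,0,0,0,0,-0.005,117],[0,0,0,0,0,-0.006,117],[0,0,0,0,0,-0.007,117],[0,0,0,0,0,-0.009,117],[0,0,0,0,0,-0.011,117],[0,0,0,0,0,-0.013,117],[0,0,0,0,0,-0.02,117],[0,0,0,0,0,-0.03,117],[0,0,0,0,0,-0.06,117],[0,0,0,0,0,-0.1,117]]'
python3 -m jog '[[0,0,0,0.05,0,-0.03,117],[0,0,0,0.10,0,-0.06,117],[0,0,0,0.15,0,-0.09,117],[0,0,0,0.15,0,-0.09,117],[0,0,0,0.15,0,-0.09,117],[0,0,0,0.15,0,-0.09,117]]'
python3 - <<'E'
from h import *; import cv2
a=snapshot("side")[190:290,190:350];b=snapshot("wrist")
a=cv2.resize(a,(400,250),interpolation=cv2.INTER_CUBIC)
c=camera_info("wrist");q=np.load("q.npy")
p=c["attitude"].T@(np.r_[toworld(q,(0.02,0.01)),.03]-c["origin"]);u,v,_=(c["mtx"]@p/p[2]).astype(int);print(u,v)
u0,v0=max(0,min(u-60,392)),max(0,min(v-75,234));print(u0,v0)
b=cv2.resize(b[v0:v0+150,u0:u0+120],(400,500),interpolation=cv2.INTER_CUBIC)
o=np.zeros((500,800,3),np.uint8);o[:250,:400]=a;o[:,400:]=b
cv2.imwrite("pics/m4.png",o[:,:,::-1])
E
```

```text
clock: 10.05
position: [0.5469, 0.0941, 0.0241]
ee_rot: [[-0.984, -0.18, 0.001], [-0.18, 0.984, 0.0], [-0.001, 0.0, -1.0]]
wrist_force: [2.8, 1.0, 5.9]
grip_width: 0.0464
finger_force: 2.9
clock: 11.45
position: [0.5456, 0.0938, 0.1241]
ee_rot: [[-0.984, -0.18, -0.003], [-0.18, 0.984, -0.0], [0.003, 0.0, -1.0]]
wrist_force: [0.4, 0.7, 0.3]
grip_width: 0.0465
finger_force: 0.0
clock: 12.05
position: [0.3992, 0.0668, 0.2146]
ee_rot: [[-0.984, -0.18, 0.002], [-0.18, 0.984, -0.0], [-0.002, -0.0, -1.0]]
wrist_force: [0.5, -0.2, -1.3]
grip_width: 0.0462
finger_force: 0.0
267 304
207 229
```

View pics/m4.png

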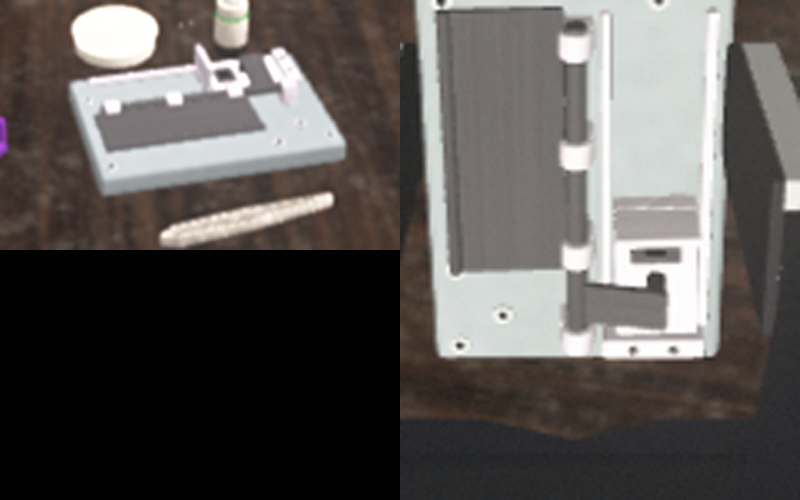

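The holder's front edge meets the stop at (655,337) in the wrist crop. The jaw at (625,305) rests on it, and the bystanders have not moved.

```bash
python3 -c '
from station import robot
print(robot.job_done())'
```

```text
the job is handed in; nothing more can be done
None
```

The slide holder is home against the end stop with the clip down on it; the wafer box, objective and tweezers were not touched, and I handed the job in at about 12 s on the robot's clock (the judge gave no verdict).

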